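# Find the under-cured rubber button with the hardness gauge

### The arm

A 7-joint arm with a two-finger parallel gripper is mounted at the origin on a cart in front of the work surface, level with it; the furniture and walls round the work are solid. World frame = base frame: x ahead of the robot, y to its left, z up, the work surface at z = 0. Lengths are in m, angles in rad, forces in N, time in s.
With the tool pointing down it reaches from about 0.4 to 0.85 m from the base axis. Payload 4.5 kg.
Tool frame: the origin (TCP) lies at the very end of the fingers, on their centre line; the grasp point (between the pads) lies 19 mm behind it (tcp_to_grasp is the z of the grasp point in the tool frame, in m); z points along the fingers, y is the line along which they close (so a half turn about z gives the same grasp; the last joint's range is limited). The gripper opens to 88 mm and grips with 3 to 60 N. Pads are 18 mm wide; open, the fingers measure 123 mm over their backs; the gripper's body (75 mm by 187 mm) begins 45 mm behind the grasp point.
Start: joints at [1.205, 0.689, -0.195, 1.565, 0.157, 0.902, -0.215], TCP at [0.243, -0.576, 0.239] pointing down, gripper open.
Joint ranges: [-3.01, 3.01], [-0.46, 2.08], [-1.47, 1.51], [0.13, 2.56], [-1, 4.14], [0.04, 2.09], [-2.66, 2.66]. Speed limits (rad/s): [2.57, 2.57, 3.14, 3.14, 3.14, 3.14, 3.14].

### API

Orientations are given as a unit quaternion [x, y, z, w].
In Python, from plant import * gives the robot as it stands. The module is installed in compiled form; this text tells all that it offers.
- The arm moves only by the shell command python3 -m jog 'ROWS' [OPENING] [FORCE]. ROWS is JSON, a list that holds one entry, the list of rows, each a list of 6 numbers: the shift along the tool's x, y, z in m, then the turn, a rotation vector about the tool's x, y, z in rad. In form: [[[dx, dy, dz, ax, ay, az], ...]]. A call has 1 to 12 rows; each row shifts and turns the commanded pose from where the row before left it, along the tool's axes as they then stand; what a row does not reach is not made up. A row lasts 1/8 s, in which the tool goes at most 62.5 mm and 10.7 degrees, less where a joint would pass 70% of its speed; a pose out of reach is approached as far as the arm can. A call with a gripper value outside its range is refused whole. OPENING is the finger opening in m, from 0 to 0.0881, set as the call begins (- or left out, the last holds). The fingers move at their own pace and stop on an object; FORCE is the grip in N (left out, the last holds). Time passes only in rows, so rows that do not move let the fingers close. It gives the time, the measured TCP pose, the force, the opening and the grip force at its end, in the units of the state.
- get_state(): the state, without advancing time (a new reading comes with each control period).
- snapshot(name): name is "scene" or "side" or "wrist"; returns a dict with "frame" (420x560x3 uint8, red, green, blue), "mtx" (3x3 intrinsics, pixels), "xyz" and "orientation" of the camera in the world; the wrist camera has in their place "mount" (4x4, takes a point from camera to tool coordinates, whose origin is the TCP and whose axes are the flange's). Camera axes: x right, y down, z forward; pixel columns grow to the right and rows downward; lengths in m; the calibration is good to about 2 mm. A picture is of the moment at which its call begins: read the wrist's pose just before it. There is no depth.
- finish_job(): hands the job in; it is judged then, once.
The state is a dict: "clock": time; "q": joint angles; "qd": joint speeds; "joint_torque": joint torques, N m; "tool_pos": TCP position; "eef_rot": TCP orientation; "contact_force": force on the tool from outside, world axes, zero at the start; "moment": the same for the moment, N m; "opening": opening from 0.0 (shut) to 1.0 (fully open); "finger_force": force on a finger pad.
Only numpy, scipy, OpenCV 4.12 (cv2) and the standard library are available. Lean on these libraries where they do the work, as an engineer would, in place of code of your own. Each camera call takes 0.05 s, during which the arm holds its last target. There are 200 camera calls.

### The job

One of the three moulded rubber buttons on the steel plate is under-cured: softer than the other two, and slow to lose a dent. Take the spring hardness gauge from its stand and test the buttons in turn, left to right as the robot sees them: press the gauge upright on the middle of each until its foot rests flat on the rubber, and hold it there about a second with about 12 N (never more than 20 N) while you read how far the pin is pushed in. Then put the gauge back upright in its stand, fully seated, and lay the soft button flat in the metal tray, test circle up; leave the two sound buttons and everything else where they are.

Things in the scene. Friction and masses are not known exactly. Their poses are not given: they have to be found in the camera images.
- gauge: Loose spring hardness gauge, about 0.2 kg, 136 mm tall, upright in its stand: steel foot 36 mm wide, 22 mm stem, round dial head 56 mm wide, 27 mm thick (40 to 96 mm above the foot), black square grip on top. Origin: centre of the foot's flat underside, z up the gauge; the white dial faces its -x. A pin 8 mm wide sticks out 6 mm below the foot; see gauge_pin.
- gauge_foot (a point): Centre of the gauge foot's flat underside (same point as the gauge's origin).
- gauge_grip (a point): Centre of the gauge's black square grip (26 x 26 mm, 34 mm tall), 119 mm above the foot's underside on the gauge's axis.
- gauge_pin (a joint): How far the gauge's pin is pushed in, m: 0 = fully out, 0.006 = level with the foot; the dial needle shows it too (270 degrees clockwise for 6 mm). Spring: 0.8 N plus 1.6 N per mm. Foot flat on a sound button: about 5.2 mm (9 N; the rubber sinks under 1 mm); on the under-cured one: about 2 mm (4 N; it sinks about 4 mm).
- gauge_stand: Fixed gauge stand: aluminium plate 84 x 84 x 14 mm with a black collar on it (54 mm outside, bore 40 mm, collar top 34 mm above the worktop). The gauge's foot stands inside the collar on the plate, its pin hanging free in a bore. Origin: centre of the underside.
- stand_seat (a point): Centre of the seat in the stand's collar, 14 mm above the worktop, where the centre of the gauge's foot rests.
- base_plate: Fixed steel plate 110 x 310 x 10 mm under the buttons. Origin: centre of the underside; x across (110 mm), y along the row of buttons, to the robot's left.
- reject_tray: Fixed shallow metal tray, 150 (its x) x 130 (its y) mm outside, rim 23 mm high. Origin: centre of the underside.
- tray_floor (a point): Centre of the tray's inner floor, 3 mm above the worktop.
- button_a: Loose black rubber disc, 50 mm wide, 17 to 23 mm thick (each different), 0.07 kg, on the steel plate, about 100 mm from the next. The middle of its top is a 23 mm test circle that sinks under the pin; the ring round it is firm. The three look alike and lie in any order; only the gauge tells which is under-cured. Origin: centre of the underside.
- button_b: Loose black rubber disc, 50 mm wide, 17 to 23 mm thick (each different), 0.07 kg, on the steel plate, about 100 mm from the next. The middle of its top is a 23 mm test circle that sinks under the pin; the ring round it is firm. The three look alike and lie in any order; only the gauge tells which is under-cured. Origin: centre of the underside.
- button_c: Loose black rubber disc, 50 mm wide, 17 to 23 mm thick (each different), 0.07 kg, on the steel plate, about 100 mm from the next. The middle of its top is a 23 mm test circle that sinks under the pin; the ring round it is firm. The three look alike and lie in any order; only the gauge tells which is under-cured. Origin: centre of the underside.
- button_a_face (a joint): How far the test circle of button_a is sunk below the ring round it, m (0 = level, as at the start). Sound rubber springs back fully when the pin leaves it; under-cured rubber keeps a dent of about 2.3 mm.
- button_b_face (a joint): How far the test circle of button_b is sunk below the ring round it, m (0 = level, as at the start). Sound rubber springs back fully when the pin leaves it; under-cured rubber keeps a dent of about 2.3 mm.
- button_c_face (a joint): How far the test circle of button_c is sunk below the ring round it, m (0 = level, as at the start). Sound rubber springs back fully when the pin leaves it; under-cured rubber keeps a dent of about 2.3 mm.
- lab_timer: Loose lab timer, 62 x 68 x 20 mm, a bystander.
- bench_logbook: Loose brown logbook, 210 x 152 x 13 mm, a bystander.
- marker_0: Loose marker pen, 124 mm long, a bystander.
- white_box: Loose small white carton, 66 x 98 x 34 mm, a bystander.
Not all that is in view belongs to the job. What is shaped like the button_a but orange is not meant.

How it is judged:
On the way, in this order (a step that is already met when the one before it is completed fails the run):
1. the gauge is held upright on the middle of the left button for 0.5 s, its foot flat on the rubber (within 1.5 mm), pressing with over 9 N (((y of button_a in the frame of base_plate above 0.05 m and horizontal distance between gauge_foot and button_a below 0.006 m and z of gauge_foot in the frame of button_a below 0.0235 m and angle between gauge's own z axis and vertical below 0.07 rad and contact force between gauge and button_a above 9 N) or (y of button_b in the frame of base_plate above 0.05 m and horizontal distance between gauge_foot and button_b below 0.006 m and z of gauge_foot in the frame of button_b below 0.019 m and angle between gauge's own z axis and vertical below 0.07 rad and contact force between gauge and button_b above 9 N) or (y of button_c in the frame of base_plate above 0.05 m and horizontal distance between gauge_foot and button_c below 0.006 m and z of gauge_foot in the frame of button_c below 0.021 m and angle between gauge's own z axis and vertical below 0.07 rad and contact force between gauge and button_c above 9 N))), for 0.5 s.
2. the gauge is held upright on the middle of the middle button for 0.5 s, its foot flat on the rubber (within 1.5 mm), pressing with over 9 N (((y of button_a in the frame of base_plate between -0.05 and 0.05 m and horizontal distance between gauge_foot and button_a below 0.006 m and z of gauge_foot in the frame of button_a below 0.0235 m and angle between gauge's own z axis and vertical below 0.07 rad and contact force between gauge and button_a above 9 N) or (y of button_b in the frame of base_plate between -0.05 and 0.05 m and horizontal distance between gauge_foot and button_b below 0.006 m and z of gauge_foot in the frame of button_b below 0.019 m and angle between gauge's own z axis and vertical below 0.07 rad and contact force between gauge and button_b above 9 N) or (y of button_c in the frame of base_plate between -0.05 and 0.05 m and horizontal distance between gauge_foot and button_c below 0.006 m and z of gauge_foot in the frame of button_c below 0.021 m and angle between gauge's own z axis and vertical below 0.07 rad and contact force between gauge and button_c above 9 N))), for 0.5 s.
3. the gauge is held upright on the middle of the right button for 0.5 s, its foot flat on the rubber (within 1.5 mm), pressing with over 9 N (((y of button_a in the frame of base_plate below -0.05 m and horizontal distance between gauge_foot and button_a below 0.006 m and z of gauge_foot in the frame of button_a below 0.0235 m and angle between gauge's own z axis and vertical below 0.07 rad and contact force between gauge and button_a above 9 N) or (y of button_b in the frame of base_plate below -0.05 m and horizontal distance between gauge_foot and button_b below 0.006 m and z of gauge_foot in the frame of button_b below 0.019 m and angle between gauge's own z axis and vertical below 0.07 rad and contact force between gauge and button_b above 9 N) or (y of button_c in the frame of base_plate below -0.05 m and horizontal distance between gauge_foot and button_c below 0.006 m and z of gauge_foot in the frame of button_c below 0.021 m and angle between gauge's own z axis and vertical below 0.07 rad and contact force between gauge and button_c above 9 N))), for 0.5 s.
At the end, for the whole second after the job is handed in: The gauge stands seated in its stand (6 mm sideways, 3 mm in height, tilt under 0.1 rad). The under-cured button, known by the dent over 1 mm that the pin left, lies on the tray floor; the others are within 30 mm of where they were; all lie flat, circle up (0.1 rad), at rest (horizontal distance between gauge_foot and stand_seat below 0.006 m and z of gauge_foot in the frame of stand_seat between -0.003 and 0.003 m and angle between each of gauge, button_a, button_b, button_c's own z axis and vertical below 0.1 rad and linear speed of gauge below 0.02 m/s and ((value of joint button_a_face above 0.001 m and x of button_a in the frame of tray_floor between -0.05 and 0.05 m and y of button_a in the frame of tray_floor between -0.04 and 0.04 m and z of button_a in the frame of tray_floor between -0.004 and 0.004 m and linear speed of button_a below 0.02 m/s and distance of each of button_b, button_c from where it was at the start of the episode below 0.03 m) or (value of joint button_b_face above 0.001 m and x of button_b in the frame of tray_floor between -0.05 and 0.05 m and y of button_b in the frame of tray_floor between -0.04 and 0.04 m and z of button_b in the frame of tray_floor between -0.004 and 0.004 m and linear speed of button_b below 0.02 m/s and distance of each of button_a, button_c from where it was at the start of the episode below 0.03 m) or (value of joint button_c_face above 0.001 m and x of button_c in the frame of tray_floor between -0.05 and 0.05 m and y of button_c in the frame of tray_floor between -0.04 and 0.04 m and z of button_c in the frame of tray_floor between -0.004 and 0.004 m and linear speed of button_c below 0.02 m/s and distance of each of button_a, button_b from where it was at the start of the episode below 0.03 m))); the robot touches nothing.
It fails at once if the gauge presses on a button with more than 20 N (contact force between gauge and button_a above 20 N or contact force between gauge and button_b above 20 N or contact force between gauge and button_c above 20 N).
It fails at once if a bystander (timer, logbook, marker, white box) is moved by more than 30 mm (distance of any of lab_timer, bench_logbook, marker_0, white_box from where it was at the start of the episode above 0.03 m).
It also fails if it takes over 72 s, if anything falls off the work surface, if the arm or the gripper's body presses on something with over 40 N, if the wrist force passes 120 N, or if a joint passes its speed limit or range.

## Working session

There is one attempt and no reset: what is moved stays moved. The work goes in short steps, Python scripts to look and compute and a shell command to move; the robot and the scene stay as the last step left them, time stands still between calls to the robot, and variables do not carry over. Pictures are saved under pics/ and viewed, at most 10 in all, crops included, and the job is handed in when it is done.

```bash
mkdir -p pics; cat > h.py <<'E'
from plant import *
import numpy as np, cv2
from scipy.spatial.transform import Rotation as R
def snap(n):
    s=get_state(); d=snapshot(n)
    if n=="wrist":
        T=np.eye(4);T[:3,:3]=R.from_quat(s["eef_rot"]).as_matrix();T[:3,3]=s["tool_pos"]
        M=T@np.array(d["mount"])
    else:
        M=np.eye(4);M[:3,:3]=R.from_quat(d["orientation"]).as_matrix() if np.size(d["orientation"])==4 else np.array(d["orientation"]);M[:3,3]=d["xyz"]
    return d["frame"],np.array(d["mtx"]),M
def ray(K,M,u,v,z):
    r=M[:3,:3]@np.linalg.solve(K,[u,v,1]);o=M[:3,3]
    return (o+r*(z-o[2])/r[2]).round(4)
def proj(K,M,p):
    c=K@(M[:3,:3].T@(np.array(p)-M[:3,3]));return (c[:2]/c[2]).round(1)
def save(n,f): cv2.imwrite("pics/"+n,cv2.cvtColor(f,cv2.COLOR_RGB2BGR))
E
python3 - <<'E'
from h import *
s=get_state();print({k:np.round(v,3) for k,v in s.items()})
for n in("scene","side"):
    f,K,M=snap(n);save(n+"0.png",f);print(n,K,M.round(3))
E
```

```text
{'clock': np.float64(0.0), 'q': array([ 1.205,  0.69 , -0.195,  1.566,  0.157,  0.902, -0.215]), 'qd': array([ 0.   ,  0.001, -0.002,  0.003, -0.001,  0.   ,  0.   ]), 'joint_torque': array([ 1.0000e-03, -5.2756e+01, -1.2670e+00, -1.5343e+01, -5.3000e-02,
        7.0000e-03,  0.0000e+00]), 'tool_pos': array([ 0.243, -0.575,  0.238]), 'eef_rot': array([ 0.98 ,  0.199, -0.   , -0.001]), 'contact_force': array([ 0.498, -0.343,  0.506]), 'moment': array([ 0.019, -0.002, -0.062]), 'finger_force': np.float64(0.0), 'opening': np.float64(1.001)}
scene [[426.27151534   0.         281.94148629]
 [  0.         426.27151534 202.8970418 ]
 [  0.           0.           1.        ]] [[ 0.586 -0.441  0.68  -0.218]
 [-0.81  -0.313  0.495 -0.453]
 [-0.005 -0.841 -0.541  0.708]
 [ 0.     0.     0.     1.   ]]
side [[388.15866227   0.         283.5360899 ]
 [  0.         388.15866227 205.82739286]
 [  0.           0.           1.        ]] [[ 0.996 -0.062  0.069  0.471]
 [-0.092 -0.575  0.813 -0.83 ]
 [-0.011 -0.816 -0.578  0.766]
 [ 0.     0.     0.     1.   ]]
```

View pics/scene0.png

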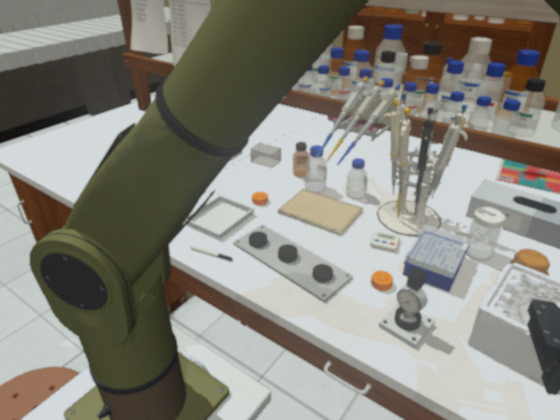

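View pics/side0.png

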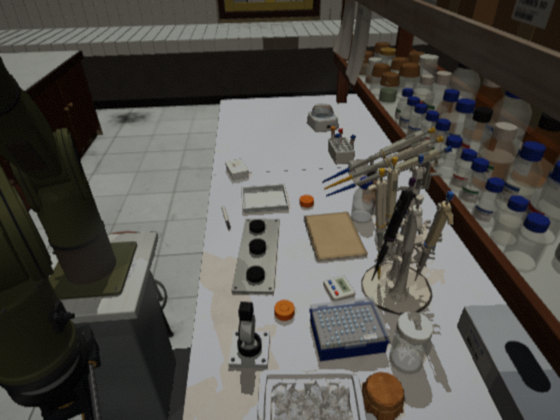

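The scene view shows the buttons at about (258,240), (288,254) and (323,273), the gauge in its stand at (408,310) and the tray at (221,217). The side view shows the same buttons at (258,226), (258,247) and (256,275), the gauge at (247,335) and the tray at (265,198). The orange discs are decoys.

```bash
python3 - <<'E'
from h import *
pts={"scene":{"L":(258,240),"M":(288,254),"R":(323,273)},"side":{"L":(258,226),"M":(258,247),"R":(256,274)}}
for n in pts:
    f,K,M=snap(n)
    for k,p in pts[n].items(): print(n,k,ray(K,M,*p,.03))
    if n=="side":
        for k,p in dict(c1=(233,335),c2=(268,334),c3=(268,367),c4=(229,365)).items(): print("stand",k,ray(K,M,*p,.014))
        print("gripTop",ray(K,M,247,305,.15)); 
        for k,p in dict(c1=(243,186),c2=(286,185),c3=(289,208),c4=(242,211)).items(): print("tray",k,ray(K,M,*p,.023))
        for k,p in dict(c1=(245,220),c2=(281,219),c3=(274,292),c4=(233,291)).items(): print("plate",k,ray(K,M,*p,.01))
    else:
        print("grip",ray(K,M,417,280,.119))
f,K,M=snap("wrist");save("w0.png",f);print(M.round(3),K[0])
s=get_state();print((np.linalg.inv(np.array(snapshot("wrist")["mount"]))).round(3))
E
```

```text
scene L [0.4544 0.1137 0.03  ]
scene M [0.4534 0.0178 0.03  ]
scene R [ 0.4443 -0.0888  0.03  ]
grip [ 0.4483 -0.2993  0.119 ]
side L [0.4713 0.106  0.03  ]
side M [0.4676 0.0094 0.03  ]
side R [ 0.4583 -0.097   0.03  ]
stand c1 [ 0.3991 -0.2689  0.014 ]
stand c2 [ 0.4788 -0.2742  0.014 ]
stand c3 [ 0.4739 -0.3563  0.014 ]
stand c4 [ 0.3917 -0.3435  0.014 ]
gripTop [ 0.4393 -0.3016  0.15  ]
tray c1 [0.4268 0.3511 0.023 ]
tray c2 [0.5802 0.3411 0.023 ]
tray c3 [0.5763 0.1995 0.023 ]
tray c4 [0.4225 0.1992 0.023 ]
plate c1 [0.431  0.1669 0.01  ]
plate c2 [0.5463 0.16   0.01  ]
plate c3 [ 0.5017 -0.1458  0.01  ]
plate c4 [ 0.3969 -0.1317  0.01  ]
[[ 0.389 -0.891 -0.236  0.304]
 [-0.921 -0.376 -0.098 -0.55 ]
 [-0.002  0.256 -0.967  0.385]
 [ 0.     0.     0.     1.   ]] [318.07969838   0.         281.95603433]
[[-0.001  1.     0.001  0.   ]
 [-0.967 -0.001 -0.256  0.026]
 [-0.256 -0.001  0.967  0.159]
 [ 0.     0.     0.     1.   ]]
```

```bash
python3 -m jog '[[[0.041,-0.0246,0,0,0,0],[0.041,-0.0246,0,0,0,0],[0.041,-0.0246,0,0,0,0],[0.041,-0.0246,0,0,0,0],[0.041,-0.0246,0,0,0,0],[0.041,-0.0246,0,0,0,0],[0.041,-0.0246,0,0,0,0],[0,0,0,0,0,0.135],[0,0,0,0,0,0.135],[0,0,0,0,0,0.13],[0,0,0,0,0,0]]]'
python3 - <<'E'
from h import *
s=get_state();print(s["tool_pos"],s["eef_rot"],s["q"])
f,K,M=snap("wrist");save("w1.png",f)
E
```

```text
clock: 1.68
tool_pos: [0.4407, -0.3053, 0.2388]
eef_rot: [1.0, 0.001, -0.0, 0.0]
contact_force: [0.8, -1.2, -0.6]
opening: 0.999
finger_force: 0.0
[ 0.44072132 -0.30529197  0.23876866] [ 9.99999743e-01  6.88616536e-04 -5.53853850e-05  1.90129846e-04] [ 0.5470632   0.56919044 -0.04412916  1.83912923  0.03608011  0.73394965
 -1.08632837]
```

View pics/w1.png

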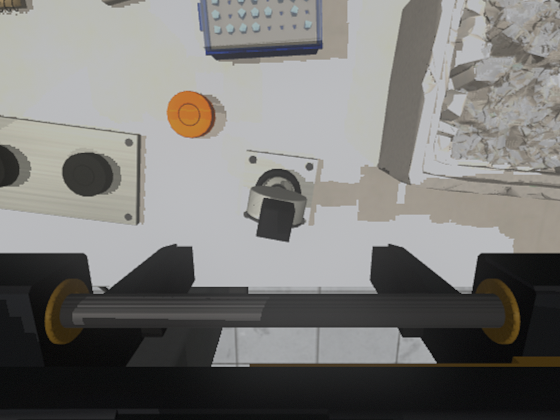

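The wrist view shows the gauge from above: black grip at about (276,220), slightly turned, the stand behind it, and the plate with two buttons at (88,174) and (0,165). I'll extract the corners.

```bash
python3 - <<'E'
from h import *
f,K,M=snap("wrist")
c=f[130:260,225:340];save("w1c.png",cv2.resize(c,None,fx=5,fy=4.6,interpolation=cv2.INTER_CUBIC))
g=cv2.cvtColor(f,cv2.COLOR_RGB2GRAY)
m=(g<45).astype(np.uint8);m[:190]=0;m[250:]=0;m[:,:240]=0;m[:,310:]=0
cs,_=cv2.findContours(m,0,2);q=max(cs,key=cv2.contourArea)
a=cv2.approxPolyDP(q,3,True)[:,0];print(a.tolist(),cv2.minAreaRect(q))
for p in a: print(p,ray(K,M,*p,.150),ray(K,M,*p,.116))
# stand plate corners, by hand
for p in [(248,150),(320,158),(316,222),(244,216)]: print("st",ray(K,M,*p,.014))
E
```

```text
[[264, 198]] ((264.0, 198.0), (0.0, 0.0), 0.0)
[264 198] [ 0.4543 -0.2913  0.15  ] [ 0.4468 -0.2894  0.116 ]
st [ 0.4806 -0.2658  0.014 ]
st [ 0.4716 -0.3489  0.014 ]
st [ 0.3944 -0.3465  0.014 ]
st [ 0.4018 -0.259   0.014 ]
```

View pics/w1c.png

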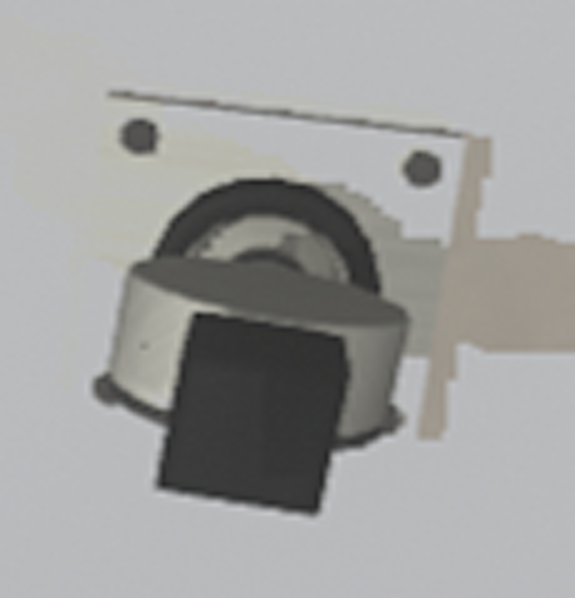

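The crop shows the grip's top face front edge at about (256.4,236.1)–(288.6,242.0) and its base back edge at (264,198)–(294.6,203.5). The stand plate's far edge is at (246.6,150.2)–(318,158.9).

```bash
python3 - <<'E'
from h import *
f,K,M=snap("wrist")
P=[ray(K,M,*p,.150) for p in [(256.4,236.1),(288.6,242)]]
Q=[ray(K,M,*p,.116) for p in [(264,198),(294.6,203.5)]]
S=[ray(K,M,*p,.014) for p in [(246.6,150.2),(318,158.9)]]
for A in(P,Q,S):
    d=A[1]-A[0];L=np.hypot(*d[:2]);yaw=np.arctan2(d[0],-d[1]);m=(A[0]+A[1])/2
    n=np.array([np.cos(yaw),np.sin(yaw)]) # gauge +x
    n=np.array([-d[1],d[0]])/L
    print(A,"L",L,"dir",d[:2]/L,"mid",m,"n",n,"c-",m[:2]-n*(.042 if A is S else .013),"c+",m[:2]+n*.013)
# buttons: dark blobs, fit ellipse in all cameras
for n in("wrist","side","scene"):
    f,K,M=snap(n);g=cv2.cvtColor(f,cv2.COLOR_RGB2GRAY)
    m=(g<70).astype(np.uint8)
    cs,_=cv2.findContours(m,0,2)
    for c in cs:
        if 60<cv2.contourArea(c)<2500:
            (x,y),ax,_=cv2.fitEllipse(c)
            p=ray(K,M,x,y,.022)
            if .38<p[0]<.55 and abs(p[1])<.15: print(n,x,y,ax,p,cv2.boundingRect(c))
E
```

```text
[array([ 0.4238, -0.285 ,  0.15  ]), array([ 0.4189, -0.3102,  0.15  ])] L 0.02567196914924915 dir [-0.19086966 -0.98161539] mid [ 0.42135 -0.2976   0.15   ] n [ 0.98161539 -0.19086966] c- [ 0.408589   -0.29511869] c+ [ 0.434111   -0.30008131]
[array([ 0.4468, -0.2894,  0.116 ]), array([ 0.4419, -0.3159,  0.116 ])] L 0.02694921149124777 dir [-0.1818235  -0.98333118] mid [ 0.44435 -0.30265  0.116  ] n [ 0.98333118 -0.1818235 ] c- [ 0.43156669 -0.30028629] c+ [ 0.45713331 -0.30501371]
[array([ 0.4804, -0.2642,  0.014 ]), array([ 0.4706, -0.3466,  0.014 ])] L 0.08298072065245038 dir [-0.11809972 -0.99300174] mid [ 0.4755 -0.3054  0.014 ] n [ 0.99300174 -0.11809972] c- [ 0.43379393 -0.30043981] c+ [ 0.48840902 -0.3069353 ]
wrist 87.28406524658203 173.498291015625 (42.350643157958984, 49.87788009643555) [ 0.4544 -0.0818  0.022 ] (63, 153, 50, 43)
wrist -2.5441551208496094 164.72630310058594 (37.247310638427734, 45.53184127807617) [0.4644 0.0189 0.022 ] (0, 145, 19, 42)
```

```bash
python3 -m jog '[[[-0.0077,-0.0053,0,0,0,0],[0,0,0.02,0,0,0.095],[0,0,0.02,0,0,0.093],[0,0,0.03,0,0,0],[0,0,0.03,0,0,0],[0,0,0.0228,0,0,0],[0,0,0,0,0,0]]]' && python3 -m jog '[[[0,0,0,0,0,0],[0,0,0,0,0,0],[0,0,0,0,0,0],[0,0,0,0,0,0],[0,0,0,0,0,0],[0,0,0,0,0,0]]]' 0 45
python3 - <<'E'
from h import *
f,K,M=snap("wrist");save("w2.png",f)
f,K,M=snap("scene");save("s2.png",cv2.resize(f[230:350,340:480],None,fx=5,fy=5,interpolation=cv2.INTER_CUBIC))
print(get_state()["tool_pos"],get_state()["contact_force"])
E
```

```text
clock: 2.85
tool_pos: [0.4315, -0.2992, 0.1148]
eef_rot: [0.996, -0.094, -0.002, -0.001]
contact_force: [-0.2, -0.6, -0.4]
opening: 0.999
finger_force: 0.0
clock: 3.6
tool_pos: [0.433, -0.3001, 0.116]
eef_rot: [0.996, -0.094, 0.0, 0.0]
contact_force: [0.4, -0.4, 0.5]
opening: 0.344
finger_force: 0.0
[ 0.43293877 -0.30024957  0.11594119] [-0.65569018 -1.09579406 -0.00702368]
```

View pics/s2.png

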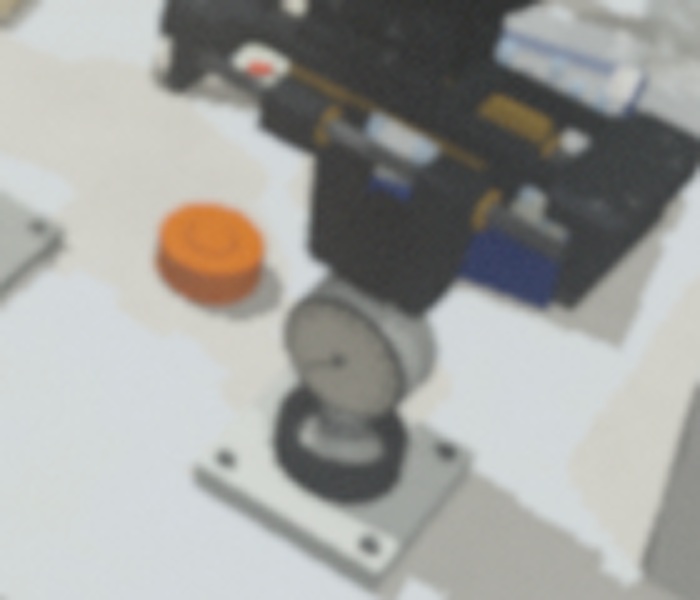

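The gauge is between the fingers, with its needle pointing left at about (320,360) in the crop. The fingers are still closing (30 mm), so I'll let them finish and then lift.

```bash
python3 -m jog '[[[0,0,0,0,0,0],[0,0,0,0,0,0],[0,0,0,0,0,0]]]' && python3 -m jog '[[[0,0,-0.02,0,0,0],[0,0,-0.03,0,0,0],[0,0,-0.03,0,0,0],[0,0,-0.03,0,0,0],[0,0,0,0,0,0],[0,0,0,0,0,0]]]'
python3 -c "
from h import *
print(get_state()['tool_pos'])
f,K,M=snap('side');save('sd3.png',f)"
```

```text
clock: 4.08
tool_pos: [0.4329, -0.3003, 0.1159]
eef_rot: [0.996, -0.094, 0.0, 0.0]
contact_force: [0.4, -1.2, -0.7]
opening: 0.287
finger_force: 45.0
clock: 4.82
tool_pos: [0.4322, -0.2994, 0.2248]
eef_rot: [0.996, -0.094, -0.001, -0.001]
contact_force: [0.3, 0.8, -2.2]
opening: 0.292
finger_force: 45.0
[ 0.43221405 -0.29941972  0.22482885]
```

```bash
python3 -m jog '[[[-0.0105,-0.042,-0.025,0,0,0],[-0.0105,-0.042,-0.025,0,0,0],[-0.0105,-0.042,-0.025,0,0,0],[-0.0105,-0.0422,0,0,0,0],[-0.0105,-0.0422,0,0,0,0],[-0.0105,-0.0422,0,0,0,0],[-0.0105,-0.0422,0,0,0,0],[0,0,0,0,0,0],[0,0,0,0,0,0],[0,0,0,0,0,0]]]'
cat > b.py <<'E'
from h import *
for n in("wrist",):
    s=get_state()
    f,K,M=snap(n);g=cv2.cvtColor(f,cv2.COLOR_RGB2GRAY);save("w4.png",f)
    print(s["tool_pos"],R.from_matrix(M[:3,:3]).as_quat().round(3))
    m=(g<70).astype(np.uint8)
    cs,_=cv2.findContours(m,0,2)
    for c in cs:
        if 300<cv2.contourArea(c)<3500:
            (x,y),ax,_=cv2.fitEllipse(c)
            p=ray(K,M,x,y,.021)
            if .35<p[0]<.56 and abs(p[1])<.2: print(n,round(x,1),round(y,1),ax,p,cv2.boundingRect(c))
E
python3 b.py
```

```text
clock: 6.12
tool_pos: [0.4156, 0.0019, 0.3005]
eef_rot: [0.995, -0.095, -0.0, 0.0]
contact_force: [-0.4, 0.2, -2.5]
opening: 0.289
finger_force: 45.0
[0.41564575 0.00187706 0.30047283] [-0.631  0.765  0.1   -0.083]
```

View pics/w4.png

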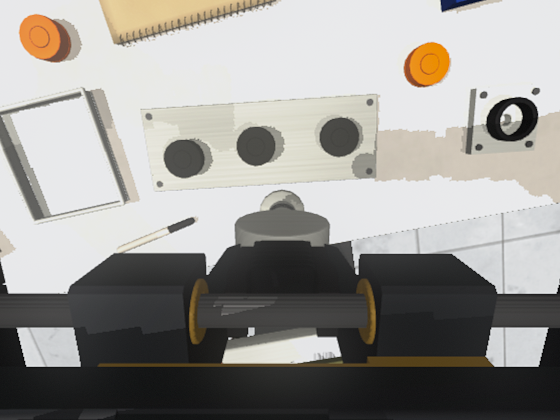

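This view shows all three buttons at about (184,158), (256,146) and (339,136), the tray at (65,155), the collar at (512,119) and the marker at (160,233). My threshold missed the buttons, so I'll refit with the saturation and lighting checked.

```bash
cat > b.py <<'E'
from h import *
s=get_state();f,K,M=snap("wrist");g=cv2.cvtColor(f,cv2.COLOR_RGB2GRAY)
for u,v in[(184,158),(256,146),(339,136)]:
    t=(np.median(g[v-8:v+8,u-8:u+8])+20);print(t-20,g[v,u-34:u+34:3].tolist())
    m=(g<t).astype(np.uint8);m=cv2.morphologyEx(m,cv2.MORPH_OPEN,cv2.getStructuringElement(2,(7,7)))
    n,l,st,c=cv2.connectedComponentsWithStats(m);k=l[v,u]
    cs,_=cv2.findContours((l==k).astype(np.uint8),0,2);(x,y),ax,_=cv2.fitEllipse(cs[0])
    print(st[k],x,y,ax,ray(K,M,x,y,.02))
for p in [(128,203),(37,221),(0,106),(84,91)]: print("tray",ray(K,M,*p,.023))
print("collar",ray(K,M,512,118.5,.03))
for p in [(141,108),(379,94),(378,178),(158,190)]: print("plate",ray(K,M,*p,.01))
for p in [(117,250),(198,219)]: print("marker",ray(K,M,*p,.005))
E
python3 b.py
```

```text
79.0 [228, 226, 225, 223, 229, 77, 80, 80, 79, 80, 78, 79, 78, 78, 79, 78, 78, 74, 90, 145, 143, 216, 219]
[ 165  140   39   38 1186] 184.0693817138672 158.05126953125 (36.802799224853516, 39.56282043457031) [0.4655 0.1252 0.02  ]
76.0 [208, 207, 206, 205, 206, 80, 77, 77, 73, 76, 77, 76, 76, 76, 72, 77, 77, 76, 159, 155, 152, 225, 222]
[ 237  127   38   38 1142] 255.8593292236328 145.6480712890625 (37.177921295166016, 37.494075775146484) [0.4631 0.028  0.02  ]
72.0 [219, 218, 217, 217, 192, 73, 75, 74, 74, 72, 74, 72, 72, 72, 71, 72, 72, 70, 127, 145, 210, 209, 208]
[ 320  118   39   39 1176] 339.104736328125 136.6065673828125 (37.11393737792969, 38.56120681762695) [ 0.4537 -0.0813  0.02  ]
tray [0.4212 0.216  0.023 ]
tray [0.4207 0.3482 0.023 ]
tray [0.5732 0.3358 0.023 ]
tray [0.57   0.2251 0.023 ]
collar [ 0.4349 -0.2967  0.03  ]
plate [0.5386 0.1663 0.01  ]
plate [ 0.4965 -0.1415  0.01  ]
plate [ 0.3876 -0.1277  0.01  ]
plate [0.4293 0.176  0.01  ]
marker [0.3531 0.2641 0.005 ]
marker [0.3766 0.1336 0.005 ]
```

```bash
cat > c.py <<'E'
from h import *
P=[(.4655,.1252,.02),(.4631,.028,.02),(.4537,-.0813,.02)]
for n in("scene","side"):
    f,K,M=snap(n);f=cv2.resize(f,None,fx=4,fy=4,interpolation=cv2.INTER_LINEAR);g=cv2.cvtColor(f,cv2.COLOR_RGB2GRAY)
    m=(g<85).astype(np.uint8);cs,_=cv2.findContours(m,0,2)
    for p in P:
        e=proj(K,M,p)
        for c in cs:
            if cv2.contourArea(c)<1500 or cv2.contourArea(c)>20000: continue
            x,y,w,h=cv2.boundingRect(c);u,v=(x+w/2-1.5)/4,(y+h/2-1.5)/4
            if np.hypot(u-e[0],v-e[1])<14: print(n,p,e,(u,v),w/4,h/4,ray(K,M,u,v,.02))
E
python3 c.py
```

```text
scene (0.4655, 0.1252, 0.02) [257.3 239.4] (258.125, 239.875) 16.5 14.5 [0.465  0.1221 0.02  ]
scene (0.4631, 0.028, 0.02) [286.9 253.6] (287.5, 253.75) 17.25 16.25 [0.4633 0.0264 0.02  ]
scene (0.4537, -0.0813, 0.02) [322.2 272.7] (322.375, 273.5) 18.0 15.75 [ 0.4517 -0.0831  0.02  ]
side (0.4655, 0.1252, 0.02) [256.  224.8] (257.0, 227.25) 16.75 16.25 [0.468  0.1129 0.02  ]
side (0.4631, 0.028, 0.02) [256.4 245.5] (257.375, 247.625) 17.5 19.0 [0.4657 0.0183 0.02  ]
side (0.4537, -0.0813, 0.02) [254.3 272.6] (255.25, 275.25) 18.75 19.75 [ 0.456  -0.0914  0.02  ]
```

```bash
sed -e 's/^P=.*/P=[(.433,-.3003,.024)]/' -e 's/<14/<20/' -e 's/,\.02))/,.024))/' c.py | python3 -
```

```text
scene (0.433, -0.3003, 0.024) [407.2 318.2] (407.25, 318.125) 24.75 23.0 [ 0.4334 -0.3003  0.024 ]
side (0.433, -0.3003, 0.024) [247.8 342.9] (247.875, 344.375) 27.0 27.0 [ 0.433 -0.304  0.024]
```

```bash
python3 -m jog '[[[0.0088,-0.0426,0.02,0,0,0],[0.0088,-0.0426,0.03,0,0,0],[0.0089,-0.0425,0.035,0,0,0],[0,0,0.035,0,0,0],[0,0,0.0285,0,0,0],[0,0,0,0,0,0],[0,0,0,0,0,0],[0,0,0,0,0,0]]]'
cat > d.py <<'E'
import sys
from h import *
s=get_state();f,K,M=snap("scene");p=np.array(s["tool_pos"]);foot=p-[0,0,.102]
u,v=proj(K,M,foot).astype(int);c=f[v-45:v+35,u-50:u+50]
save(sys.argv[1]+".png",cv2.resize(c,None,fx=7,fy=7,interpolation=cv2.INTER_CUBIC))
print(p,s["eef_rot"],"foot px",(proj(K,M,foot)-[u-50,v-45])*7)
E
python3 d.py L1
```

```text
clock: 7.42
tool_pos: [0.4668, 0.1238, 0.1537]
eef_rot: [0.996, -0.094, 0.001, -0.001]
contact_force: [0.3, 0.5, -1.2]
opening: 0.291
finger_force: 45.0
[0.46675414 0.12383605 0.153673  ] [ 9.95555600e-01 -9.41656407e-02  1.27353582e-03 -5.07301234e-04] foot px [354.2 319.2]
```

View pics/L1.png

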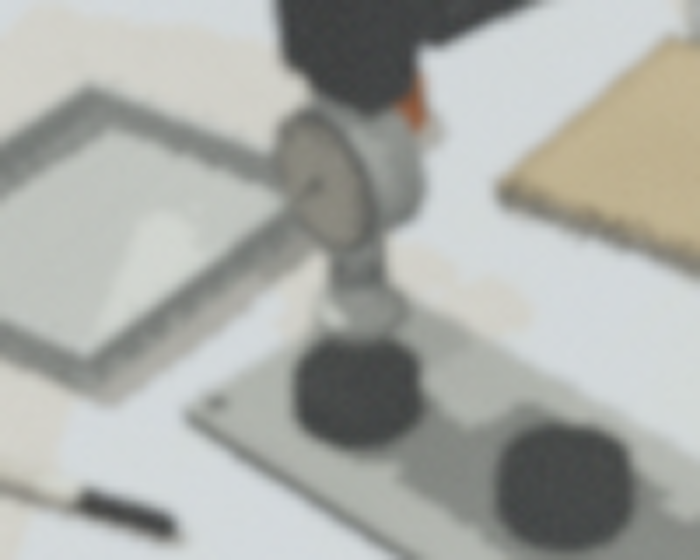

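The crop shows the gauge above the left button: the stem centre at column 356 and the button centre at 358 agree within a pixel. Next I descend with force checks.

```bash
cat > m.py <<'E'
from h import *
F=[];Z=[]
for i in range(3):
    snapshot("side");s=get_state();F.append(s["contact_force"]);Z.append(s["tool_pos"])
print("F",np.mean(F,0).round(2),"sd",np.std(F,0)[2].round(2),"pos",np.mean(Z,0).round(4),"t",round(s["clock"],2),"op",s["opening"].round(3))
E
python3 -m jog '[[[0,0,0,0,0,0],[0,0,0,0,0,0]]]'|head -2; python3 m.py
python3 -m jog '[[[0,0,0.005,0,0,0],[0,0,0.005,0,0,0],[0,0,0,0,0,0],[0,0,0,0,0,0]]]' >/dev/null; python3 m.py
for i in 1; do python3 -m jog '[[[0,0,0.003,0,0,0],[0,0,0,0,0,0],[0,0,0,0,0,0]]]'>/dev/null; python3 m.py; done
```

```text
clock: 7.72
tool_pos: [0.466, 0.1238, 0.1528]Traceback (most recent call last):
  File "m.py", line 5, in <module>
    print("F",np.mean(F,0).round(2),"sd",np.std(F,0)[2].round(2),"pos",np.mean(Z,0).round(4),"t",round(s["clock"],2),"op",s["opening"].round(3))
                                                                                                                          ^^^^^^^^^^^^^^^^^^
AttributeError: 'float' object has no attribute 'round'
Traceback (most recent call last):
  File "m.py", line 5, in <module>
    print("F",np.mean(F,0).round(2),"sd",np.std(F,0)[2].round(2),"pos",np.mean(Z,0).round(4),"t",round(s["clock"],2),"op",s["opening"].round(3))
                                                                                                                          ^^^^^^^^^^^^^^^^^^
AttributeError: 'float' object has no attribute 'round'
Traceback (most recent call last):
  File "m.py", line 5, in <module>
    print("F",np.mean(F,0).round(2),"sd",np.std(F,0)[2].round(2),"pos",np.mean(Z,0).round(4),"t",round(s["clock"],2),"op",s["opening"].round(3))
                                                                                                                          ^^^^^^^^^^^^^^^^^^
AttributeError: 'float' object has no attribute 'round'
```

```bash
sed -i 's/s\["opening"\].round(3)/round(s["opening"],3)/' m.py; python3 m.py
```

```text
F [-0.14 -0.19 -2.47] sd 0.26 pos [0.4658 0.1237 0.1394] t 9.2 op 0.291
```

```bash
for i in 1 ; do python3 -m jog '[[[0,0.001,0.002,0,0,0],[0,0,0,0,0,0]]]'>/dev/null; python3 m.py; 
python3 -m jog '[[[0,0,0.002,0,0,0],[0,0,0,0,0,0]]]'>/dev/null; python3 m.py; done
```

```text
F [ 0.32  0.56 -1.31] sd 0.71 pos [0.4658 0.1228 0.1375] t 9.6 op 0.288
F [0.06 0.44 2.07] sd 0.47 pos [0.4658 0.1228 0.1355] t 10.0 op 0.289
```

```bash
python3 -m jog '[[[0,0,0.002,0,0,0],[0,0,0,0,0,0]]]'>/dev/null; python3 m.py; python3 -m jog '[[[0,0,0.001,0,0,0],[0,0,0,0,0,0]]]'>/dev/null; python3 m.py;
```

```text
F [-0.1   0.16  4.15] sd 0.24 pos [0.4658 0.1228 0.1335] t 10.4 op 0.294
F [0.21 0.28 5.36] sd 0.2 pos [0.4658 0.1228 0.1325] t 10.8 op 0.289
```

```bash
python3 -m jog '[[[0,0,0.0007,0,0,0],[0,0,0,0,0,0]]]'>/dev/null; python3 m.py; python3 -m jog '[[[0,0,0.0003,0,0,0],[0,0,0,0,0,0]]]'>/dev/null; python3 m.py;
```

```text
F [-0.52  0.18  6.16] sd 0.44 pos [0.4658 0.1228 0.1319] t 11.2 op 0.288
F [0.08 0.54 7.14] sd 0.54 pos [0.4658 0.1228 0.1316] t 11.6 op 0.288
```

```bash
python3 -m jog '[[[0,0,0.0003,0,0,0],[0,0,0,0,0,0]]]'>/dev/null; python3 m.py; python3 -m jog '[[[0,0,0.0002,0,0,0],[0,0,0,0,0,0]]]'>/dev/null; python3 m.py;
```

```text
F [ 0.06 -0.12  7.72] sd 0.26 pos [0.4659 0.1228 0.1314] t 12.0 op 0.292
F [-0.66  0.43  9.3 ] sd 0.52 pos [0.4659 0.1228 0.1314] t 12.4 op 0.291
```

About 11.8 N with the height no longer changing, so the foot is seated. The stiff slope says this button is sound. Hold it, then lift.

```bash
python3 -m jog '[[[0,0,0,0,0,0],[0,0,0,0,0,0],[0,0,0,0,0,0],[0,0,0,0,0,0],[0,0,0,0,0,0],[0,0,0,0,0,0],[0,0,0,0,0,0],[0,0,0,0,0,0]]]'>/dev/null; python3 m.py; python3 d.py L2
python3 -m jog '[[[0,0,-0.006,0,0,0],[0,0,-0.009,0,0,0],[0,0,0,0,0,0],[0,0,0,0,0,0]]]'>/dev/null; python3 m.py
```

```text
F [-0.27 -0.37  8.84] sd 0.12 pos [0.4659 0.1228 0.1314] t 13.55 op 0.289
[0.46595208 0.1227952  0.13137921] [ 9.95572864e-01 -9.39916635e-02  4.69760705e-04 -1.35368822e-04] foot px [350.  320.6]
F [ 0.26 -0.25 -2.17] sd 0.42 pos [0.4653 0.1226 0.1456] t 14.25 op 0.292
```

View pics/L2.png

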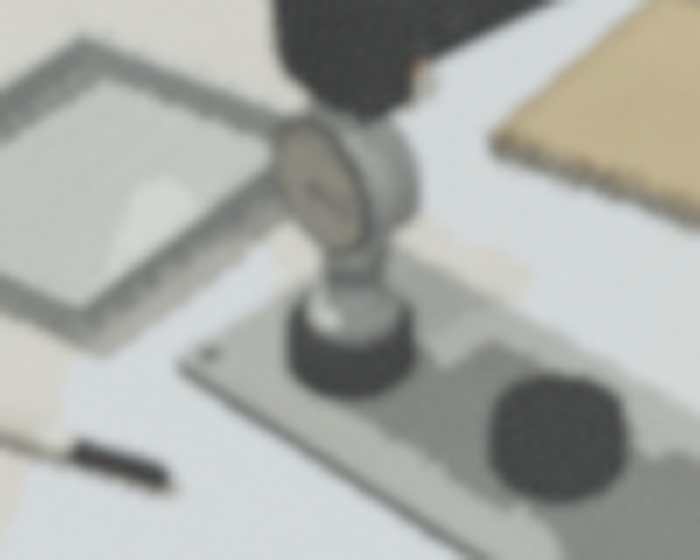

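The crop shows the foot seated flat on the button, centred within about a pixel (foot column 353, button 350), and the needle well advanced. The left button is sound. Now the middle one.

```bash
python3 -m jog '[[[0,0,-0.005,0,0,0],[0.0054,0.0316,0,0,0,0],[0.0054,0.0316,0,0,0,0],[0.0054,0.0315,0,0,0,0],[0,0,0,0,0,0],[0,0,0,0,0,0],[0,0,0.005,0,0,0],[0,0,0.004,0,0,0],[0,0,0,0,0,0],[0,0,0,0,0,0]]]'>/dev/null; python3 m.py
```

```text
F [ 0.17  0.36 -2.04] sd 0.31 pos [0.4639 0.0268 0.142 ] t 15.65 op 0.288
```

```bash
for i in 1; do python3 -m jog '[[[0,0,0.002,0,0,0],[0,0,0,0,0,0]]]'>/dev/null; python3 m.py; python3 -m jog '[[[0,0,0.002,0,0,0],[0,0,0,0,0,0]]]'>/dev/null; python3 m.py;  python3 -m jog '[[[0,0,0.002,0,0,0],[0,0,0,0,0,0]]]'>/dev/null; python3 m.py; done
```

```text
F [-0.21  0.2  -1.35] sd 0.45 pos [0.464  0.0267 0.14  ] t 16.05 op 0.289
F [-0.38 -0.07  1.8 ] sd 0.74 pos [0.464  0.0267 0.138 ] t 16.45 op 0.295
F [-0.53  0.08  3.93] sd 0.49 pos [0.464  0.0267 0.136 ] t 16.85 op 0.29
```

```bash
python3 -m jog '[[[0,0,0.0015,0,0,0],[0,0,0,0,0,0]]]'>/dev/null; python3 m.py; python3 -m jog '[[[0,0,0.0005,0,0,0],[0,0,0,0,0,0]]]'>/dev/null; python3 m.py;  python3 -m jog '[[[0,0,0.0003,0,0,0],[0,0,0,0,0,0]]]'>/dev/null; python3 m.py
```

```text
F [-0.15 -0.59  6.32] sd 0.37 pos [0.464  0.0267 0.1346] t 17.25 op 0.295
F [ 0.22 -0.07  6.97] sd 0.35 pos [0.4641 0.0267 0.1341] t 17.65 op 0.287
F [-0.04 -0.28  7.44] sd 0.1 pos [0.4641 0.0267 0.1339] t 18.05 op 0.29
```

```bash
python3 -m jog '[[[0,0,0.0003,0,0,0],[0,0,0,0,0,0]]]'>/dev/null; python3 m.py; python3 -m jog '[[[0,0,0.0001,0,0,0],[0,0,0,0,0,0]]]'>/dev/null; python3 m.py
```

```text
F [-0.26  0.28 10.02] sd 0.16 pos [0.4642 0.0267 0.1338] t 18.45 op 0.293
F [-0.64  0.26 10.67] sd 0.26 pos [0.4642 0.0267 0.1338] t 18.85 op 0.289
```

```bash
python3 -m jog '[[[0,0,0,0,0,0],[0,0,0,0,0,0],[0,0,0,0,0,0],[0,0,0,0,0,0],[0,0,0,0,0,0],[0,0,0,0,0,0]]]'>/dev/null; python3 m.py; python3 d.py M2
python3 -m jog '[[[0,0,-0.006,0,0,0],[0,0,-0.009,0,0,0],[0.0024,0.0275,0,0,0,0],[0.0024,0.0275,0,0,0,0],[0.0024,0.0274,0,0,0,0],[0.0025,0.0274,0,0,0,0],[0,0,0,0,0,0],[0,0,0,0,0,0],[0,0,0.005,0,0,0],[0,0,0.004,0,0,0],[0,0,0,0,0,0],[0,0,0,0,0,0]]]'>/dev/null; python3 m.py
```

```text
F [-4.000e-01 -1.000e-02  1.058e+01] sd 0.43 pos [0.4642 0.0267 0.1338] t 19.75 op 0.291
[0.46417901 0.02671167 0.13378106] [ 9.95574937e-01 -9.39691975e-02  5.75872576e-04 -6.03500764e-05] foot px [354.2 321.3]
F [ 0.06 -0.78 -2.21] sd 0.25 pos [ 0.4529 -0.0829  0.1393] t 21.45 op 0.292
```

```bash
python3 -m jog '[[[0,0,0.002,0,0,0],[0,0,0.0015,0,0,0],[0,0,0,0,0,0]]]'>/dev/null; python3 m.py; python3 -m jog '[[[0,0,0.002,0,0,0],[0,0,0,0,0,0]]]'>/dev/null; python3 m.py;  python3 -m jog '[[[0,0,0.0015,0,0,0],[0,0,0,0,0,0]]]'>/dev/null; python3 m.py
```

```text
F [ 0.22 -0.07 -2.97] sd 0.74 pos [ 0.4528 -0.083   0.1357] t 21.98 op 0.294
F [ 0.03 -0.23  0.  ] sd 0.01 pos [ 0.4529 -0.083   0.1338] t 22.38 op 0.29
F [-0.99 -0.47  0.1 ] sd 0.33 pos [ 0.4529 -0.083   0.1322] t 22.77 op 0.295
```

The middle button was sound. The right one shows a shallow slope, so it's soft. Continuing to seat the foot.

```bash
python3 -m jog '[[[0,0,0.0015,0,0,0],[0,0,0,0,0,0]]]'>/dev/null; python3 m.py; python3 -m jog '[[[0,0,0.0007,0,0,0],[0,0,0,0,0,0]]]'>/dev/null; python3 m.py;  python3 -m jog '[[[0,0,0.0005,0,0,0],[0,0,0,0,0,0]]]'>/dev/null; python3 m.py
```

```text
F [0.33 0.11 1.14] sd 0.35 pos [ 0.4529 -0.083   0.1307] t 23.18 op 0.294
F [ 0.1  -0.43  2.18] sd 0.24 pos [ 0.4528 -0.083   0.13  ] t 23.57 op 0.293
F [-0.03  0.18  1.81] sd 0.35 pos [ 0.4529 -0.083   0.1295] t 23.98 op 0.291
```

```bash
python3 -m jog '[[[0,0,0.0005,0,0,0],[0,0,0,0,0,0]]]'>/dev/null; python3 m.py; python3 -m jog '[[[0,0,0.0004,0,0,0],[0,0,0,0,0,0]]]'>/dev/null; python3 m.py
```

```text
F [-0.12  0.21  5.77] sd 0.15 pos [ 0.453  -0.083   0.1293] t 24.38 op 0.289
F [-0.6   0.66  9.09] sd 0.37 pos [ 0.4531 -0.083   0.1292] t 24.77 op 0.291
```

```bash
python3 -m jog '[[[0,0,0,0,0,0],[0,0,0,0,0,0],[0,0,0,0,0,0],[0,0,0,0,0,0],[0,0,0,0,0,0],[0,0,0,0,0,0],[0,0,0,0,0,0],[0,0,0,0,0,0]]]'>/dev/null; python3 m.py; python3 d.py R2
python3 - <<'E'
import cv2,numpy as np
cv2.imwrite("pics/MR.png",np.hstack([cv2.imread(f"pics/{n}2.png")[70:470,180:560] for n in "MR"]))
E
```

```text
F [-0.64  0.07  9.57] sd 0.24 pos [ 0.4531 -0.083   0.1292] t 25.93 op 0.293
[ 0.45305521 -0.08304509  0.12919472] [ 9.95573412e-01 -9.39858635e-02  4.81298527e-04  8.02461891e-05] foot px [355.6 321.3]
```

View pics/MR.png

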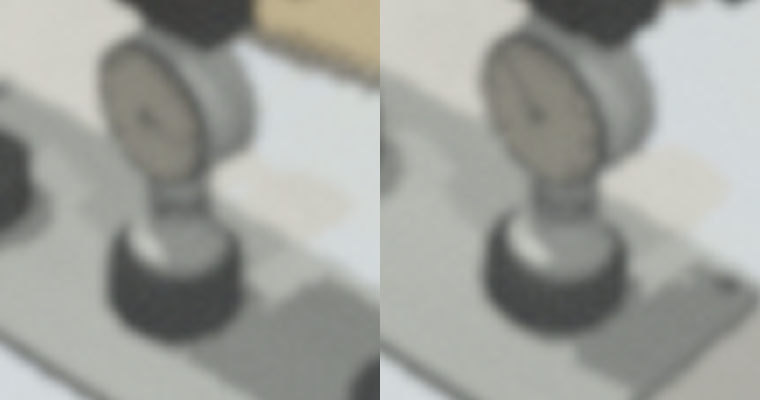

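The needle stands far less advanced on the right button (panel 2) than on the middle one (panel 1), and both feet are centred on their buttons. So the right button is the soft one. Returning the gauge.

```bash
python3 -m jog '[[[0,0,-0.006,0,0,0],[0,0,-0.02,0,0,0],[0,0,-0.022,0,0,0],[0.0034,0.0362,0,0,0,0],[0.0035,0.0362,0,0,0,0],[0.0035,0.0362,0,0,0,0],[0.0035,0.0362,0,0,0,0],[0.0035,0.0362,0,0,0,0],[0.0034,0.0362,0,0,0,0],[0,0,0,0,0,0],[0,0,0,0,0,0],[0,0,0,0,0,0]]]'>/dev/null; python3 m.py
```

```text
F [ 0.27  0.21 -2.1 ] sd 0.82 pos [ 0.4329 -0.299   0.1766] t 27.62 op 0.29
```

```bash
python3 -m jog '[[[0,0.001,0.02,0,0,0],[0,0,0.015,0,0,0],[0,0,0,0,0,0],[0,0,0,0,0,0]]]'>/dev/null; python3 m.py
```

```text
F [ 0.02  0.1  -2.34] sd 0.44 pos [ 0.4328 -0.3014  0.1421] t 28.27 op 0.292
```

```bash
python3 -m jog '[[[0,-0.001,0.006,0,0,0],[0,0,0.006,0,0,0],[0,0,0,0,0,0]]]'>/dev/null; python3 m.py; python3 -m jog '[[[0,0,0.006,0,0,0],[0,0,0.005,0,0,0],[0,0,0,0,0,0]]]'>/dev/null; python3 m.py
```

```text
F [-0.2   0.32 -2.59] sd 0.65 pos [ 0.4325 -0.3002  0.1294] t 28.8 op 0.287
F [ 0.25  0.27 -1.71] sd 0.15 pos [ 0.4326 -0.3002  0.1185] t 29.32 op 0.289
```

```bash
python3 -m jog '[[[0,0,0.0022,0,0,0],[0,0,0,0,0,0]]]'>/dev/null; python3 m.py; python3 -m jog '[[[0,0,0.0006,0,0,0],[0,0,0,0,0,0]]]'>/dev/null; python3 m.py
```

```text
F [ 0.03 -0.66 -2.06] sd 0.6 pos [ 0.4326 -0.3002  0.1164] t 29.73 op 0.292
F [-0.12  0.59  0.07] sd 0.38 pos [ 0.4327 -0.3003  0.116 ] t 30.12 op 0.294
```

```bash
python3 -m jog '[[[0,0,0,0,0,0],[0,0,0,0,0,0],[0,0,0,0,0,0],[0,0,0,0,0,0],[0,0,0,0,0,0]]]' 0.078 30|grep -v eef; python3 -m jog '[[[0,0,-0.02,0,0,0],[0,0,-0.04,0,0,0],[0,0,-0.05,0,0,0],[-0.0042,-0.0436,-0.01,0,0,0],[-0.0042,-0.0436,0,0,0,0],[-0.0042,-0.0436,0,0,0,0],[-0.0043,-0.0435,0,0,0,0],[-0.0043,-0.0435,0,0,0,0],[0,0,0,0,0,0],[0,0,0,0,0,0],[0,0,0,0,0,0]]]'; python3 - <<'E'
from h import *
for n in("scene","side"):
    f,K,M=snap(n);save("g_%s.png"%n,f);u,v=proj(K,M,(.433,-.3,.08)).astype(int)
    c=f[v-45:v+35,u-40:u+40];cv2.imwrite("pics/%s_g.png"%n,cv2.resize(c[...,::-1],(400,400)))
cv2.imwrite("pics/gs.png",np.hstack([cv2.imread("pics/scene_g.png"),cv2.imread("pics/side_g.png")]))
s=get_state();f,K,M=snap("wrist");g=cv2.cvtColor(f,cv2.COLOR_RGB2GRAY);save("w9.png",f)
u,v=proj(K,M,(.452,-.082,.02)).astype(int);print(u,v,np.median(g[v-8:v+8,u-8:u+8]))
m=(g<np.median(g[v-8:v+8,u-8:u+8])+20).astype(np.uint8);m=cv2.morphologyEx(m,cv2.MORPH_OPEN,cv2.getStructuringElement(2,(7,7)))
k,l,st,c=cv2.connectedComponentsWithStats(m);cs,_=cv2.findContours((l==l[v,u]).astype(np.uint8),0,2);e=cv2.fitEllipse(cs[0]);print(e,st[l[v,u]],ray(K,M,*e[0],.02))
E
```

```text
clock: 30.75
tool_pos: [0.4326, -0.3003, 0.1158]
contact_force: [0.7, 0.8, -0.3]
opening: 0.839
finger_force: 0.0
clock: 32.12
tool_pos: [0.4523, -0.0838, 0.2358]
eef_rot: [0.995, -0.095, -0.0, 0.0]
contact_force: [-0.3, -0.5, -0.4]
opening: 0.883
finger_force: 0.0
281 186 60.0
((279.79443359375, 185.0902862548828), (41.9423828125, 42.89573287963867), 3.5018699169158936) [ 259  164   42   43 1462] [ 0.4536 -0.0809  0.02  ]
```

View pics/gs.png

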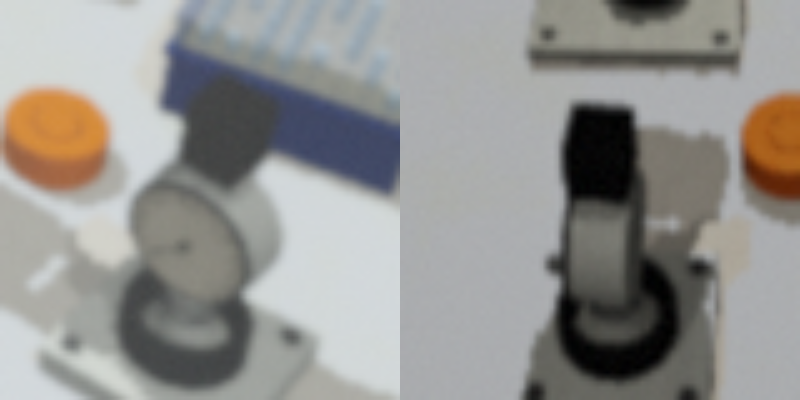

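The gauge stands upright in the collar in both views. Now to grasp the right button, at about (0.4535, -0.081).

```bash
python3 -m jog '[[[0.0006,-0.002,0.04,0,0,0],[0,0,0.05,0,0,0],[0,0,0.05,0,0,0],[0,0,0.04,0,0,0],[0,0,0.025,0,0,0],[0,0,0.01,0,0,0],[0,0,0,0,0,0],[0,0,0,0,0,0]]]'; python3 m.py
```

```text
clock: 33.28
tool_pos: [0.4547, -0.0808, 0.0222]
eef_rot: [0.996, -0.094, 0.0, -0.0]
contact_force: [-0.4, -1.6, 0.1]
opening: 0.886
finger_force: 0.0
F [-0.32  0.28  0.41] sd 0.29 pos [ 0.4547 -0.0808  0.0222] t 33.42 op 0.892
```

```bash
python3 -m jog '[[[0,0,0.0085,0,0,0],[0,0,0,0,0,0],[0,0,0,0,0,0]]]'|sed -n 2p; python3 -m jog '[[[0,0,0,0,0,0],[0,0,0,0,0,0],[0,0,0,0,0,0],[0,0,0,0,0,0],[0,0,0,0,0,0],[0,0,0,0,0,0],[0,0,0,0,0,0]]]' 0 25; python3 -m jog '[[[0,0,-0.02,0,0,0],[0,0,-0.03,0,0,0],[0,0,-0.05,0,0,0],[0,0,0,0,0,0]]]'
```

```text
tool_pos: [0.456, -0.081, 0.0146]
clock: 34.67
tool_pos: [0.4559, -0.0809, 0.0143]
eef_rot: [0.996, -0.094, -0.002, -0.0]
contact_force: [0.0, 0.4, 2.0]
opening: 0.556
finger_force: 25.1
clock: 35.17
tool_pos: [0.4582, -0.0813, 0.1168]
eef_rot: [0.996, -0.094, 0.001, -0.0]
contact_force: [0.7, -0.5, -1.3]
opening: 0.552
finger_force: 25.1
```

```bash
python3 -m jog '[[[-0.0034,-0.0454,0,0,0,0],[-0.0034,-0.0454,0,0,0,0],[-0.0034,-0.0454,0,0,0,0],[-0.0034,-0.0454,0,0,0,0],[-0.0034,-0.0454,0,0,0,0],[-0.0034,-0.0454,0,0,0,0],[-0.0034,-0.0454,0,0,0,0],[-0.0036,-0.0454,0,0,0,0],[0,0,0,0,0,0],[0,0,0,0,0,0],[0,0,0,0,0,0]]]'; python3 - <<'E'
from h import *
f,K,M=snap("wrist");save("w10.png",f)
E
```

```text
clock: 36.55
tool_pos: [0.4973, 0.2787, 0.1137]
eef_rot: [0.995, -0.095, -0.003, 0.001]
contact_force: [-0.3, -0.2, 0.1]
opening: 0.548
finger_force: 25.1
```

View pics/w10.png

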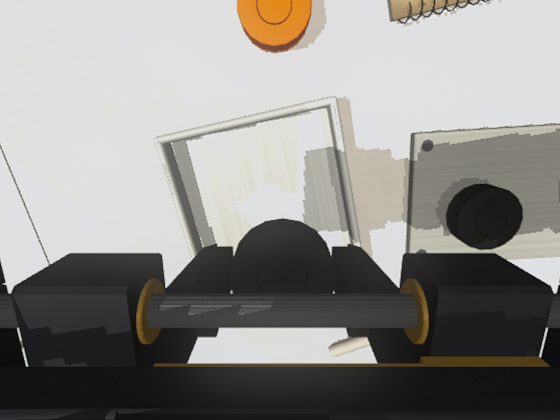

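The button is held level at (282,260), with the tray's far rim corners at (160,138) and (335,100). I won't view any more pictures, and I'll do the remaining checks with numbers.

```bash
python3 - <<'E'
from h import *
f,K,M=snap("wrist")
A,B=ray(K,M,160,138,.023)[:2],ray(K,M,335,100,.023)[:2]
d=(B-A);L=np.hypot(*d);d/=L;n=np.array([d[1],-d[0]])
if n[0]>0:n=-n
print(A,B,L,(A+B)/2+n*.075, d, get_state()["tool_pos"])
E
```

```text
[0.5706 0.3553] [0.5724 0.2265] 0.12881257702569265 [0.49650732 0.28985197] [ 0.01397379 -0.99990236] [0.49751734 0.2792964  0.11411   ]
```

```bash
python3 -m jog '[[[-0.0027,-0.0086,0.02,0,0,0],[0,0,0.03,0,0,0],[0,0,0.025,0,0,0],[0,0,0.015,0,0,0],[0,0,0,0,0,0],[0,0,0,0,0,0]]]'>/dev/null; python3 m.py
```

```text
F [-0.05  0.36 -0.4 ] sd 0.59 pos [0.4966 0.2903 0.0252] t 37.55 op 0.553
```

```bash
python3 -m jog '[[[0,0,0.008,0,0,0],[0,0,0.006,0,0,0],[0,0,0,0,0,0]]]'>/dev/null; python3 m.py; python3 -m jog '[[[0,0,0.002,0,0,0],[0,0,0,0,0,0]]]'>/dev/null; python3 m.py
```

```text
F [ 0.06 -0.26 -0.76] sd 0.31 pos [0.4958 0.2899 0.0102] t 38.08 op 0.549
F [ 0.1  -0.01 -0.4 ] sd 0.6 pos [0.4959 0.29   0.0084] t 38.48 op 0.549
```

```bash
python3 -m jog '[[[0,0,0.0008,0,0,0],[0,0,0,0,0,0]]]'>/dev/null; python3 m.py; python3 -m jog '[[[0,0,0,0,0,0],[0,0,0,0,0,0],[0,0,0,0,0,0],[0,0,0,0,0,0]]]' 0.064|grep open; python3 -m jog '[[[0,0,-0.02,0,0,0],[0,0,-0.04,0,0,0],[0,0,-0.06,0,0,0],[0,0,-0.06,0,0,0],[-0.03,0,-0.03,0,0,0],[0,0,0,0,0,0],[0,0,0,0,0,0],[0,0,0,0,0,0]]]'
python3 - <<'E'
from h import *
f,K,M=snap("wrist");g=cv2.cvtColor(f,cv2.COLOR_RGB2GRAY);save("w11.png",f)
for p in[(.496,.29,.012),(.4655,.1225,.02),(.4635,.0265,.02)]:
    u,v=proj(K,M,p).astype(int)
    if not(8<u<550 and 8<v<410):print(p,"out",u,v);continue
    t=np.median(g[v-8:v+8,u-8:u+8])+20
    m=(g<t).astype(np.uint8);m=cv2.morphologyEx(m,cv2.MORPH_OPEN,cv2.getStructuringElement(2,(7,7)))
    k,l,st,c=cv2.connectedComponentsWithStats(m);cs,_=cv2.findContours((l==l[v,u]).astype(np.uint8),0,2);e=cv2.fitEllipse(cs[0]);print(p,t-20,e,st[l[v,u]],ray(K,M,*e[0],p[2]))
E
```

```text
F [-0.28  0.07 -0.74] sd 0.26 pos [0.4959 0.2899 0.0075] t 38.88 op 0.549
opening: 0.727
clock: 40.38
tool_pos: [0.4676, 0.2945, 0.2167]
eef_rot: [0.996, -0.094, -0.003, 0.001]
contact_force: [-0.3, -0.7, 0.2]
opening: 0.724
finger_force: 0.0
(0.496, 0.29, 0.012) 64.0 ((281.0380554199219, 162.8079376220703), (44.16300582885742, 45.030052185058594), 177.6754150390625) [ 259  140   45   46 1619] [0.4937 0.2905 0.012 ]
(0.4655, 0.1225, 0.02) 33.0 ((438.8690490722656, 160.39801025390625), (46.53120040893555, 52.78217315673828), 75.79638671875) [ 413  138   53   47 1986] [0.4651 0.1238 0.02  ]
(0.4635, 0.0265, 0.02) 20.0 ((532.7937622070312, 144.93377685546875), (47.72567367553711, 61.88337326049805), 74.49988555908203) [ 502  122   58   48 2295] [0.4627 0.0251 0.02  ]
```

The button lies flat in the tray at (0.494, 0.29), the other two haven't moved, and the gripper is clear.

```bash
python3 -c "
from plant import *
print(finish_job())"
```

```text
the job is handed in; nothing more can be done
None
```

I tested all three buttons in order; the right one was under-cured and now lies flat in the tray, the gauge is back in its stand and the job is handed in (about 40 s on the robot clock; no verdict was returned, and I viewed 11 pictures against the limit of 10).

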